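# Run the gauge carriage up to the index

### The arm

A 7-joint arm with a two-finger parallel gripper is mounted at the origin on the work surface. World frame = base frame: x ahead of the robot, y to its left, z up, the work surface at z = 0. Lengths are in m, angles in rad, forces in N, time in s.
With the tool pointing down it reaches from about 0.4 to 0.875 m from the base axis. Payload 19.3 kg.
Tool frame: the origin (TCP) lies between the finger pads, 19 mm behind the fingertips; this is the grasp point; z points along the fingers, y is the direction in which the jaws open and shut (so a half turn about z gives the same grasp; the last joint's range is limited). The gripper opens to 85 mm and grips with 20 to 120 N. Pads are 22 mm wide; open, the fingers measure 114 mm over their backs; the gripper's body (76 mm by 85 mm) begins 54 mm behind the grasp point. The pads swing forward as they close: fully open they stand 13 mm farther back than shut.
Start: joints at [1.243, 0.521, -0.036, 1.599, 0.021, 1.021, -0.113], TCP at [0.159, -0.604, 0.25] pointing down, gripper open.
Joint ranges: [-2.91, 2.91], [-0.3, 2.13], [-1.5, 1.42], [0.17, 2.43], [-1.26, 4.41], [0.16, 1.93], [-2.52, 2.52]. Speed limits (rad/s): [1.89, 1.89, 2.39, 2.39, 3.01, 3.01, 3.01].

### API

Orientations are given as [roll, pitch, yaw] about the fixed x, y, z axes, in that order (R = Rz(yaw) Ry(pitch) Rx(roll)).
In Python, from workcell import ctrl gives the robot as it stands.
- The arm moves only by the shell command python3 -m inch 'ROWS' [FORCE]. ROWS is JSON, a list of rows, each a list of 5 numbers: the shift along the tool's x, y, z in mm, then the turn about the tool's z in rad, then the opening, from 0 (shut) to 1 (fully open). In form: [[dx, dy, dz, turn, grip], ...]. A call has exactly 8 rows; each row is the pose to reach, as a shift and turn from the pose commanded when the call began, along the tool's axes at that moment; what a row does not reach only later rows make up. A row lasts 1/10 s, in which the tool goes at most 50 mm and 8.59 degrees, less where a joint would pass 70% of its speed; a pose out of reach is approached as far as the arm can. A call with a gripper value outside its range is refused whole. The fingers move at their own pace and stop on an object; FORCE is the grip in N (left out, the last holds). Time passes only in rows, so rows that repeat a pose let the fingers close, or fill a call up. It gives the time, the measured TCP pose, the force and the opening at its end, in the units of the state.
- ctrl.get_obs(): the state, without advancing time (a new reading comes with each control period).
- ctrl.capture(name): name is "scene" or "side" or "wrist"; returns a dict with "color" (384x512x3 uint8, red, green, blue), "mtx" (3x3 intrinsics, pixels), "k1" (the pictures are not rectified: a ray, as slopes to the right and down, at radius r is drawn at 1 + k1 r^2 times it, then the intrinsics apply), "eye" and "rotation" of the camera in the world. Camera axes: x right, y down, z forward; pixel columns grow to the right and rows downward; lengths in m; the calibration is good to about 2 mm. A picture is of the moment at which its call begins. There is no depth.
- ctrl.hand_in(): hands the job in, once; it reports no verdict.
Trained networks look in the newest picture that a camera, given by its name, has taken for a name from the list of things; names that differ only in an ending like _2 or _b are one class to them, and where a whole thing is asked for, a point or a joint stands for the part that bears it (a point fixed in the world has none). Each returns a list of dicts, best first, with "conf" (0 to 1); they miss things now and then, are a little off and sometimes report something else, mostly with a low value. They report only what shows in the picture. A call takes as long as a camera call.
- ctrl.trace(camera, query): "pixels" (384x512 bool, what is visible of it) and "point" ([column, row] in pixels, amid what is visible of it).
The state is a dict: "time": time; "joints": joint angles; "joint_vel": joint speeds; "joint_torque": joint torques, N m; "ee_pos": TCP position; "orientation": TCP orientation; "wrist_force": force on the tool from outside, world axes, zero at the start; "ft_torque": the same for the moment, N m; "grip_width": opening from 0.0 (shut) to 1.0 (fully open).
Only numpy, scipy, OpenCV 4.12 (cv2) and the standard library are available. Lean on these libraries where they do the work, as an engineer would, in place of code of your own. Each camera call takes 0.05 s, during which the arm holds its last target. There are 200 camera calls.

### The job

Take the wooden post and use it to push the heavy gauge carriage up its inclined slideway through the spring, so that its brass pointer comes to rest level with the edge of the white index, and never let the carriage strike the upper end stop. Keep it standing still at the index for at least five seconds with the spring alone carrying it, and finish while still holding the post; do not disturb the enamel dial gauge and the copper cap nut.

Things in the scene. Friction and masses are not known exactly. Their poses are not given: they have to be found in the camera images.
- bed: Fixed slideway: green base plate 230 x 660 x 20 mm, two steel rails 90 mm apart. Origin: on the table, under the middle of the rails. Its y axis runs level along the rails to their upper end (to the robot's left), its x axis across them, away from the robot. The rails rise 2.0 degrees along +y, from a lower rest to the upper end stop (two brass-faced buffers).
- carriage (a joint): Travel of the carriage up the rails, m along the slope: 0 on the lower rest (start), 0.272 against the end stop. A flat dark steel truck, deck 120 x 270 mm, nominally 4 kg (true mass hidden, 0.8 to 1.4 times that), nearly frictionless wheels (drag 0.4 N s/m): it rolls back by itself, and with the post held it swings on its spring with a period of about 3 s, dying out over some 10 s.
- shuttle (a joint): Travel of the brass shuttle (0.25 kg, 90 x 50 x 28 mm) along the carriage, m, positive up the slope: 0 at the carriage's low end (start), 0.16 at the end of its way. It pushes the carriage through a soft spring only: force on the carriage = 20 N/m times this value (damping 0.3 N s/m). To hold the nominal carriage on the slope takes about 0.07.
- post (a point): Grip point of the upright turned wooden post on the shuttle: round, 30 mm thick, 80 mm tall (flared to 36 mm at foot and top). The point lies on its axis 35 mm below its top, 45 mm above the brass block, some 175 mm above the table at the start; it moves along the rails by carriage travel + shuttle travel. The only part of the carriage to be handled.
- pointer (a point): Tip of the brass pointer at the middle of the carriage's long side that faces away from the robot, on the carriage's deck; it moves along the rails with the carriage.
- mark (a point): Edge of the white enamel index: an upright wedge 45 mm tall on a steel pillar 97 mm tall, centred on it, on the base plate beyond the rails; the edge points at the carriage and the pointer passes about 6 mm from it. Pointer and index agree when level along the bed's y axis. The index is fixed; its place along the rails varies (carriage travel there 0.13 to 0.22).
- enamel_gauge: Bystander: round white enamel dial gauge, 74 mm across, on a small stand, 107 mm tall, on the robot's side of the slideway. Origin under its foot. Leave alone.
- cap_nut: Bystander: copper cap nut, 38 mm across, 32 mm tall, on the table on the robot's side of the slideway. Origin at the middle of its underside. Leave alone.

How it is judged:
On the way, in this order (a step that is already met when the one before it is completed fails the run):
1. the carriage has left its rest, pushed by the spring (value of joint carriage above 0.03 m and value of joint shuttle above 0.02 m), for 0.1 s.
2. pointer within 9 mm of the index, slower than 20 mm/s, on the spring, for 5 s (y of pointer in the frame of mark between -0.009 and 0.009 m and velocity of joint carriage between -0.02 and 0.02 m/s and value of joint shuttle above 0.045 m), for 5 s.
At the end, for the whole second after the job is handed in: The pointer is within 10 mm of the index along the rails, the carriage slower than 20 mm/s, the spring pushed in more than 45 mm (it alone carries the carriage), and the gripper still at the post (TCP within 50 mm of its grip point) (y of pointer in the frame of mark between -0.01 and 0.01 m and velocity of joint carriage between -0.02 and 0.02 m/s and value of joint shuttle above 0.045 m and distance between the grasp point and post below 0.05 m); the arm keeps its last pose, push and grip.
It fails at once if the carriage strikes the upper end stop (value of joint carriage above 0.269 m).
It fails at once if the enamel gauge is disturbed (distance of enamel_gauge from where it was at the start of the episode above 0.03 m).
It fails at once if the cap nut is disturbed (distance of cap_nut from where it was at the start of the episode above 0.03 m).
It also fails if it takes over 54 s, if anything falls off the work surface, if the arm or the gripper's body presses on something with over 40 N, if the wrist force passes 120 N, or if a joint passes its speed limit or range.

## Working session

There is one attempt and no reset: what is moved stays moved. The work goes in short steps, Python scripts to look and compute and a shell command to move; the robot and the scene stay as the last step left them, time stands still between calls to the robot, and variables do not carry over. Pictures are saved under pics/ and viewed, about 8 in all and at most 12, crops included, and the job is handed in when it is done.

```bash
ls; mkdir -p pics
cat > h.py <<'E'
import numpy as np, cv2
from workcell import ctrl
def ray(c,p):
    d=np.array([c["k1"],0,0,0,0.]); M=np.array(c["mtx"],float)
    u=cv2.undistortPoints(np.array([[p]],float),M,d)[0,0]
    return np.array(c["eye"]),np.array(c["rotation"])@np.array([u[0],u[1],1])
def atz(c,p,z):
    e,d=ray(c,p); return e+d*(z-e[2])/d[2]
def proj(c,X):
    q=np.array(c["rotation"]).T@(np.array(X)-c["eye"]); M=np.array(c["mtx"],float)
    s=q[:2]/q[2]; s=s*(1+c["k1"]*(s@s)); return (M@[s[0],s[1],1])[:2]
def tri(rs):
    A=0;b=0
    for e,d in rs:
        d=d/np.linalg.norm(d);P=np.eye(3)-np.outer(d,d);A=A+P;b=b+P@e
    return np.linalg.solve(A,b)
E
python3 - <<'E'
from h import *
o=ctrl.get_obs();print(o)
ims=[]
C={}
for n in("scene","side"):
    c=ctrl.capture(n);C[n]=c;cv2.imwrite(f"pics/{n}0.png",c["color"][:,:,::-1])
    print(n,np.round(c["eye"],3),c["k1"])
    for q in("post","pointer","mark","shuttle","carriage","bed","enamel_gauge","cap_nut"):
        for r in ctrl.trace(n,q)[:2]:
            ys,xs=np.nonzero(r["pixels"]); print(n,q,round(r["conf"],2),np.round(r["point"],1),xs.min(),xs.max(),ys.min(),ys.max(),np.round(atz(c,r["point"],.13),3))
E
```

```text
pics
{'time': 0.0, 'joints': array([ 1.24283097,  0.52203822, -0.03631741,  1.59997796,  0.02121069,
        1.02109846, -0.11280226]), 'joint_vel': array([ 2.68690392e-03,  1.85918613e-03, -1.20174508e-03, -6.58445266e-04,
        3.32301262e-04,  1.93169995e-05, -1.04460191e-03]), 'joint_torque': array([ 3.03495392e-05, -9.27098823e+01,  1.97974496e+00, -3.69922936e+01,
        1.77159469e-02,  8.20741203e-03,  5.48107198e-05]), 'ee_pos': array([ 0.15920605, -0.604068  ,  0.24942151]), 'orientation': array([-3.14045987e+00,  9.45128886e-05,  2.57749552e-01]), 'wrist_force': array([ 1.03901419, -0.30585485, -0.6367956 ]), 'ft_torque': array([ 0.03634258, -0.0368367 , -0.012024  ]), 'grip_width': 1.0001427355611292}
scene [ 1.01  -0.705  0.665] -0.10230174026476083Traceback (most recent call last):
  File "<stdin>", line 10, in <module>
  File "h.py", line 8, in atz
    e,d=ray(c,p); return e+d*(z-e[2])/d[2]
                                      ~^^^
IndexError: invalid index to scalar variable.
```

Run:
```python
from h import *
c=ctrl.capture("scene");print(c["rotation"],c["mtx"],type(c["rotation"]))
```

```text
[-2.10921461 -0.01091271  0.63295093] [[384.14953715   0.         261.92606462]
 [  0.         384.14953715 190.50811747]
 [  0.           0.           1.        ]] <class 'numpy.ndarray'>
```

View pics/scene0.png

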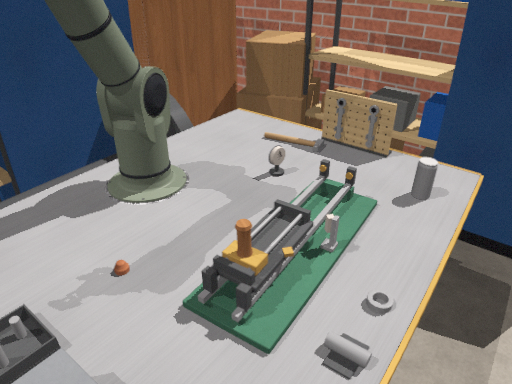

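The scene shows the post at (243,238), the pointer at (288,251), the white index at (332,232), the gauge at (277,158) and the nut at (121,267). The camera rotation is given as roll-pitch-yaw.

```bash
sed -i '2a from scipy.spatial.transform import Rotation as Ro\ndef RM(c): return Ro.from_euler("xyz",c["rotation"]).as_matrix()' h.py; sed -i 's/np.array(c\["rotation"\])/RM(c)/' h.py
python3 - <<'E'
from h import *
rs={}
for n in("scene","side"):
    c=ctrl.capture(n);cv2.imwrite(f"pics/{n}1.png",c["color"][:,:,::-1])
    print(n,np.round(c["eye"],3))
    for q in("post","pointer","mark","shuttle","carriage","bed","enamel_gauge","cap_nut"):
        for i,r in enumerate(ctrl.trace(n,q)[:2]):
            if i==0: rs.setdefault(q,[]).append(ray(c,r["point"]))
            ys,xs=np.nonzero(r["pixels"]); print(n,q,round(r["conf"],2),np.round(r["point"],1),xs.min(),xs.max(),ys.min(),ys.max(),np.round(atz(c,r["point"],.13),3))
for q in rs:
    if len(rs[q])>1: print(q,tri(rs[q]).round(3))
E
```

```text
scene [ 1.01  -0.705  0.665]
scene post 0.76 [244.7 252.9] 222 266 219 274 [ 0.609 -0.212  0.13 ]
scene pointer 0.83 [263. 243.] 211 312 199 291 [ 0.621 -0.161  0.13 ]
scene pointer 0.23 [243.1 249. ] 222 268 219 274 [ 0.599 -0.204  0.13 ]
scene mark 0.96 [328.9 231.3] 320 338 214 251 [ 0.718 -0.034  0.13 ]
scene shuttle 0.77 [245.5 248.7] 223 268 219 274 [ 0.602 -0.2    0.13 ]
scene carriage 0.61 [263.1 244.5] 211 313 199 291 [ 0.624 -0.165  0.13 ]
scene carriage 0.33 [274.5 160.7] 268 284 145 175 [0.409 0.191 0.13 ]
scene bed 0.71 [276.4 260.9] 183 376 159 353 [ 0.678 -0.192  0.13 ]
scene bed 0.26 [242.7 249.7] 222 266 219 274 [ 0.599 -0.206  0.13 ]
scene enamel_gauge 0.69 [277.2 158.4] 269 284 145 175 [0.406 0.209 0.13 ]
scene cap_nut 0.46 [122.7 266.8] 114 129 260 274 [ 0.438 -0.399  0.13 ]
side [0.06  0.657 0.795]
side post 0.64 [270.3 141.8] 251 285 115 157 [ 0.596 -0.202  0.13 ]
side pointer 0.87 [254.8 166.8] 207 292 115 200 [ 0.564 -0.08   0.13 ]
side pointer 0.67 [207.1 229.5] 100 310 115 323 [0.517 0.169 0.13 ]
side mark 0.58 [186.1 192.1] 181 198 174 209 [0.64  0.101 0.13 ]
side shuttle 0.69 [269. 142.] 251 285 114 156 [ 0.598 -0.199  0.13 ]
side carriage 0.81 [257.  164.9] 206 293 115 202 [ 0.564 -0.09   0.13 ]
side carriage 0.73 [271.5 140.6] 251 285 115 156 [ 0.597 -0.21   0.13 ]
side bed 0.61 [208.8 228.4] 99 311 115 324 [0.516 0.165 0.13 ]
side enamel_gauge 0.62 [231.7 352.4] 216 249 329 377 [0.296 0.37  0.13 ]
side cap_nut 0.51 [375.5 190.6] 369 380 182 194 [ 0.268 -0.175  0.13 ]
post [ 0.603 -0.208  0.124]
pointer [ 0.593 -0.122  0.092]
mark [0.688 0.048 0.068]
shuttle [ 0.6   -0.2    0.129]
carriage [ 0.595 -0.13   0.093]
bed [ 0.6    0.009 -0.048]
enamel_gauge [0.322 0.338 0.055]
cap_nut [ 0.307 -0.329  0.007]
```

View pics/side1.png

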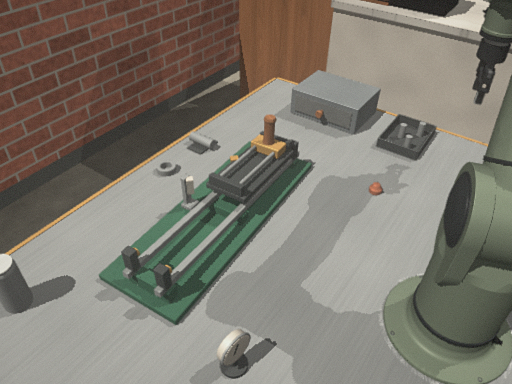

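The side view shows the post at (269,128), the pointer near (234,158), the index at (188,190) and the stops at (130,262) and (163,280). I'll zoom both views in one picture.

Run:
```python
import cv2,numpy as np
a=cv2.imread("pics/scene0.png")[190:315,195:395]; b=cv2.imread("pics/side1.png")[105:230,120:320]
f=lambda x:cv2.resize(x,None,fx=4,fy=4,interpolation=cv2.INTER_CUBIC)[:,:]
A=cv2.resize(a,None,fx=4,fy=2.4); 
cv2.imwrite("pics/z.png",np.vstack([cv2.resize(a[5:80],None,fx=4,fy=4,interpolation=cv2.INTER_CUBIC),cv2.resize(b[0:75+30],None,fx=4,fy=4,interpolation=cv2.INTER_CUBIC)])[:600+120][:600])
```

```text
(no output)
```

View pics/z.png

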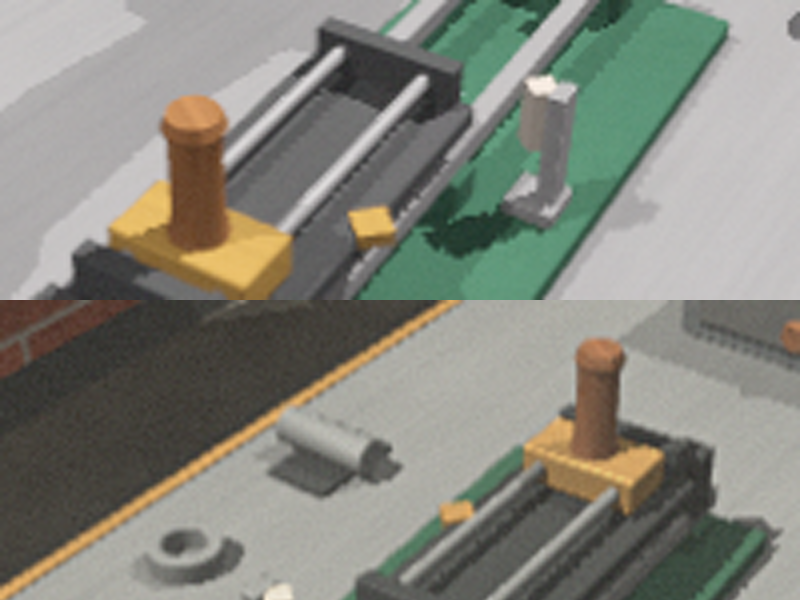

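```bash
cat >> h.py <<'E'
def green(c):
    h=cv2.cvtColor(c["color"],cv2.COLOR_RGB2HSV)
    m=((h[...,0]>60)&(h[...,0]<95)&(h[...,1]>90)&(h[...,2]>35)).astype(np.uint8)
    n,l,s,_=cv2.connectedComponentsWithStats(cv2.morphologyEx(m,cv2.MORPH_OPEN,np.ones((3,3),np.uint8)))
    return l,s
E
python3 - <<'E'
from h import *
C={n:ctrl.capture(n) for n in("scene","side")}
for n,c in C.items():
    l,s=green(c); P=[]
    for i in range(1,len(s)):
        if s[i,4]>60:
            ys,xs=np.nonzero(l==i); P+=[atz(c,(x,y),.02)[:2] for x,y in zip(xs,ys)]
    P=np.array(P,np.float32); P=P[(P[:,0]>.4)&(P[:,0]<.85)&(abs(P[:,1])<.5)]
    r=cv2.minAreaRect(P); print(n,r,cv2.boxPoints(r).round(3).tolist())
h=.375
zs=lambda X,Y:(195+X/4-h,195+Y/4-h); zd=lambda X,Y:(120+X/4-h,105+(Y-300)/4-h)
print("posttop",tri([ray(C["scene"],zs(195,107)),ray(C["side"],zd(600,353))]).round(4))
print("pointer",tri([ray(C["scene"],zs(392,230)),ray(C["side"],zd(440,515))]).round(4))
t=[]
for n in C:
    m=ctrl.trace(n,"mark")[0]["pixels"]; ys,xs=np.nonzero(m)
    print(n,[(y,xs[ys==y].min(),xs[ys==y].max()) for y in range(ys.min(),ys.max()+1,3)])
    print(n,"ptr z.1",[atz(C[n],p,.1).round(4) for p in [zs(392,230),zd(440,515)]])
E
```

```text
scene ((0.6316602826118469, 0.019568949937820435), (0.22806203365325928, 0.700458288192749), 0.3049580156803131) [[0.515999972820282, 0.36899998784065247], [0.5189999938011169, -0.3310000002384186], [0.7480000257492065, -0.33000001311302185], [0.7440000176429749, 0.3700000047683716]]Traceback (most recent call last):
  File "<stdin>", line 8, in <module>
IndexError: too many indices for array: array is 1-dimensional, but 2 were indexed
```

```bash
python3 - <<'E'
from h import *
C={n:ctrl.capture(n) for n in("scene","side")}
c=C["side"]; print(c["color"][165:168,305].tolist(),c["color"][285,150],c["color"][270,200])
for n,c in C.items():
    q=c["color"].astype(int); m=(q[...,1]>1.25*q[...,0])&(q[...,1]>1.1*q[...,2])&(q[...,1]>35)
    ys,xs=np.nonzero(cv2.morphologyEx(m.astype(np.uint8),cv2.MORPH_OPEN,np.ones((3,3),np.uint8)))
    P=np.array([atz(c,(x,y),.02)[:2] for x,y in zip(xs,ys)],np.float32); P=P[(P[:,0]>.4)&(P[:,0]<.85)&(abs(P[:,1])<.5)]
    if len(P)>50:
        r=cv2.minAreaRect(P); print(n,r,cv2.boxPoints(r).round(3).tolist())
h=.375
zs=lambda X,Y:(195+X/4-h,195+Y/4-h); zd=lambda X,Y:(120+X/4-h,105+(Y-300)/4-h)
print("posttop",tri([ray(C["scene"],zs(195,107)),ray(C["side"],zd(600,353))]).round(4))
print("pointer",tri([ray(C["scene"],zs(392,230)),ray(C["side"],zd(440,515))]).round(4))
for n in C:
    m=ctrl.trace(n,"mark")[0]["pixels"]; ys,xs=np.nonzero(m)
    print(n,[(int(y),int(xs[ys==y].min()),int(xs[ys==y].max())) for y in range(ys.min(),ys.max()+1,3)])
E
python3 -c "
import cv2,numpy as np
a=cv2.imread('pics/scene0.png')[205:260,275:345]; b=cv2.imread('pics/side1.png')[150:215,170:245]
f=lambda x:cv2.resize(x,(400,400),interpolation=cv2.INTER_CUBIC)
cv2.imwrite('pics/z2.png',np.hstack([f(a),f(b)]))"
```

```text
[[62, 78, 66], [80, 110, 88], [90, 126, 102]] [65 90 74] [54 69 56]
scene ((0.6128999590873718, 0.025412678718566895), (0.23316851258277893, 0.7066971063613892), 3.5760903358459473) [[0.4749999940395355, 0.3709999918937683], [0.5189999938011169, -0.33500000834465027], [0.7509999871253967, -0.3199999928474426], [0.7070000171661377, 0.38499999046325684]]
side ((0.6063317060470581, 0.018023699522018433), (0.2330932766199112, 0.6604215502738953), 3.62687349319458) [[0.4690000116825104, 0.3400000035762787], [0.5109999775886536, -0.3190000057220459], [0.7440000176429749, -0.30399999022483826], [0.7020000219345093, 0.35499998927116394]]
posttop [ 0.6015 -0.2036  0.2046]
pointer [ 0.6696 -0.1104  0.0947]
scene [(214, 329, 332), (217, 326, 338), (220, 326, 338), (223, 325, 338), (226, 325, 337), (229, 325, 337), (232, 327, 336), (235, 330, 336), (238, 329, 336), (241, 324, 336), (244, 322, 337), (247, 321, 335), (250, 328, 333)]
side [(174, 185, 186), (177, 182, 191), (180, 181, 192), (183, 181, 192), (186, 182, 193), (189, 182, 193), (192, 183, 192), (195, 184, 190), (198, 184, 192), (201, 183, 197), (204, 181, 196), (207, 183, 193)]
```

View pics/z2.png

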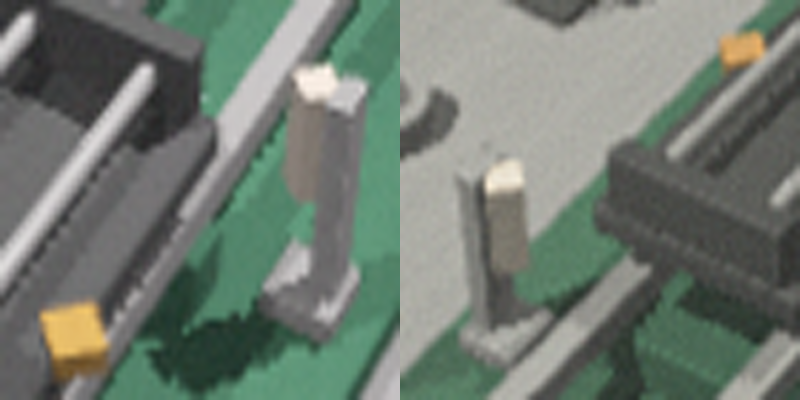

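```bash
cat >> h.py <<'E'
yaw=np.radians(3.60); U=np.array([-np.sin(yaw),np.cos(yaw),0])
E
python3 - <<'E'
from h import *
C={n:ctrl.capture(n) for n in("scene","side")}
T=lambda a,b:tri([ray(C["scene"],a),ray(C["side"],b)])
m=T((325.4,223.5),(193.2,185.8)); p=T((293.3,251.1),(230,156.1)); q=T((243.4,221.4),(269.6,117.9))
print("mark",m.round(4),"ptr",p.round(4),"post",q.round(4))
for k,z in(("m",m),("p",p)): print(k,[proj(C[n],z).round(1) for n in C])
print("travel",(m-p)@U, "across",(m-p)@[np.cos(yaw),np.sin(yaw),0])
o=ctrl.get_obs(); R=Ro.from_euler("xyz",o["orientation"]).as_matrix()
print(R.T@(np.array([q[0],q[1],.25])-o["ee_pos"]), "turn needed: tool y to rails, dyaw",yaw-o["orientation"][2], o["time"])
print("rail dir in tool after turn: -y; now",R.T@U)
E
```

```text
mark [0.6744 0.0389 0.0916] ptr [ 0.6715 -0.1131  0.1004] post [ 0.6016 -0.2036  0.2046]
m [array([325.7, 223.4]), array([193.5, 185.9])]
p [array([293.2, 251.1]), array([229.9, 156.1])]
travel 0.15152488342677523 across 0.012488106773753426
[ 5.29814994e-01 -2.74777035e-01 -2.49397678e-07] turn needed: tool y to rails, dyaw -0.1949323923913667 1.45
rail dir in tool after turn: -y; now [ 1.93700208e-01 -9.81060767e-01  1.24912645e-05]
```

```bash
python3 -m inch '[[30,-15,0,0,1],[70,-36,0,0,1],[112,-58,0,0,1],[154,-80,0,0,1],[196,-102,0,0,1],[238,-124,0,0,1],[280,-145,0,0,1],[320,-166,0,0,1]]' 30
python3 -m inch '[[40,-20,0,0.05,1],[80,-41,0,0.1,1],[120,-62,0,0.15,1],[160,-83,0,0.195,1],[190,-99,0,0.195,1],[205,-106,0,0.195,1],[210,-109,0,0.195,1],[210,-109,0,0.195,1]]'
python3 - <<'E'
from h import *
c=ctrl.capture("wrist");cv2.imwrite("pics/w.png",c["color"][:,:,::-1])
o=ctrl.get_obs();print(o["ee_pos"],o["orientation"],o["time"],o["wrist_force"])
for r in ctrl.trace("wrist","post")[:2]: print(r["conf"],r["point"])
R=Ro.from_euler("xyz",o["orientation"]).as_matrix();print("to post",R.T@(np.array([.6016,-.2036,.170])-o["ee_pos"]))
print(proj(c,[.6016,-.2036,.2046]))
E
```

```text
time: 2.25
ee_pos: [0.4278, -0.3607, 0.2502]
orientation: [3.141, -0.0, 0.258]
wrist_force: [-0.2, -2.1, 0.3]
grip_width: 1.001
time: 3.05
ee_pos: [0.6014, -0.2037, 0.2498]
orientation: [3.141, 0.0, 0.063]
wrist_force: [-0.4, -0.5, 0.9]
grip_width: 0.998
[ 0.60087791 -0.20458466  0.24994629] [3.14108018e+00 5.56683966e-04 6.16078082e-02] 3.1 [-0.11197389 -0.81427218  1.20966254]
0.79 [261.4, 191.3]
0.67 [159.1, 176.8]
to post [ 0.00082585 -0.0009793   0.07994536]
[254.96788188 230.54649738]
```

View pics/w.png

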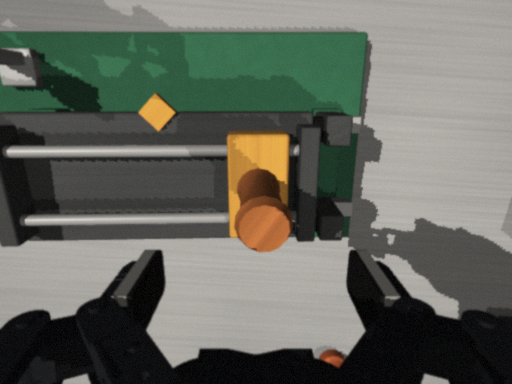

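The wrist view shows the post top at (263,223) between the open fingers, with the bed parallel to the tool. The pointer diamond is at (157,112) and the index at (18,67). Next I descend and grip.

```bash
python3 -m inch '[[1,1,20,0,1],[2,3,40,0,1],[2,3,60,0,1],[2,3,72,0,1],[2,3,76,0,1],[2,3,76,0,0.6],[2,3,76,0,0.5],[2,3,76,0,0.4]]' 30
python3 -m inch '[[0,0,0,0,0.3],[0,0,0,0,0.2],[0,0,0,0,0.2],[0,0,0,0,0.2],[0,0,0,0,0.2],[0,0,0,0,0.2],[0,0,0,0,0.2],[0,0,0,0,0.2]]' 30
python3 - <<'E'
from h import *
c=ctrl.capture("wrist");cv2.imwrite("pics/w2.png",c["color"][:,:,::-1])
c=ctrl.capture("scene");cv2.imwrite("pics/s2.png",c["color"][:,:,::-1])
o=ctrl.get_obs();print(o["ee_pos"],o["orientation"],o["time"],o["wrist_force"])
a=cv2.imread("pics/w2.png");b=cv2.imread("pics/s2.png")[150:300,150:350]
cv2.imwrite("pics/g.png",np.hstack([cv2.resize(a,(400,300)),cv2.resize(b,(400,300))]))
E
```

```text
time: 3.95
ee_pos: [0.6042, -0.2064, 0.1749]
orientation: [3.141, -0.001, 0.063]
wrist_force: [-0.2, -0.6, -0.3]
grip_width: 0.512
time: 4.75
ee_pos: [0.6042, -0.2063, 0.1749]
orientation: [3.141, -0.001, 0.063]
wrist_force: [-1.8, -0.6, 7.3]
grip_width: 0.363
[ 0.6042093  -0.20626935  0.17488921] [ 3.14136570e+00 -1.03972627e-03  6.26019763e-02] 4.85 [-0.63125151  0.41220122  6.41779832]
```

View pics/g.png

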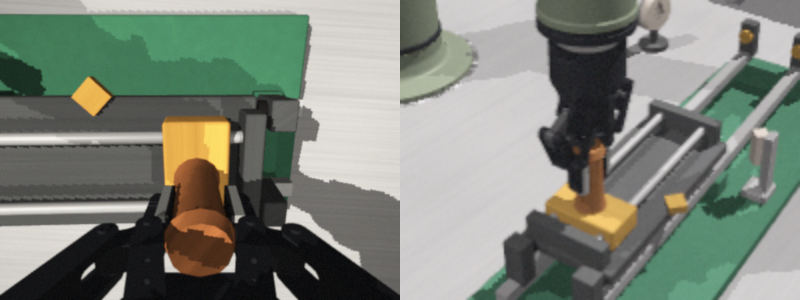

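```bash
cat > log.py <<'E'
from h import *
import pickle,sys
for n in sys.argv[1:] or ["wrist"]:
    o=ctrl.get_obs(); c=ctrl.capture(n); pickle.dump((n,o,c),open(f"pics/L{o['time']:07.2f}.pkl","wb"))
E
python3 log.py wrist scene
python3 -m inch '[[0,-4,-0.1,0,0.2],[0,-11,-0.4,0,0.2],[0,-19,-0.7,0,0.2],[0,-27,-0.9,0,0.2],[0,-35,-1.2,0,0.2],[0,-43,-1.5,0,0.2],[0,-50,-1.7,0,0.2],[0,-55,-1.9,0,0.2]]'
python3 log.py
python3 -m inch '[[0,-3.5,-0.1,0,0.2],[0,-7,-0.2,0,0.2],[0,-10.5,-0.4,0,0.2],[0,-14,-0.5,0,0.2],[0,-17.5,-0.6,0,0.2],[0,-21,-0.7,0,0.2],[0,-24.5,-0.9,0,0.2],[0,-28,-1,0,0.2]]'
python3 log.py
python3 -m inch '[[0,-3.5,-0.1,0,0.2],[0,-7,-0.2,0,0.2],[0,-10.5,-0.4,0,0.2],[0,-14,-0.5,0,0.2],[0,-17.5,-0.6,0,0.2],[0,-21,-0.7,0,0.2],[0,-24.5,-0.9,0,0.2],[0,-28,-1,0,0.2]]'
python3 log.py
python3 -m inch '[[0,-3.5,-0.1,0,0.2],[0,-7,-0.2,0,0.2],[0,-10.5,-0.4,0,0.2],[0,-14,-0.5,0,0.2],[0,-17.5,-0.6,0,0.2],[0,-21,-0.7,0,0.2],[0,-24.5,-0.9,0,0.2],[0,-28,-1,0,0.2]]'
python3 log.py
python3 - <<'E'
from h import *
import pickle,glob
T=[]
for f in sorted(glob.glob("pics/L*.pkl")):
    n,o,c=pickle.load(open(f,"rb"))
    if n=="wrist": T.append(cv2.resize(c["color"][:,:,::-1],(266,200)))
    print(n,o["time"],o["ee_pos"].round(4),o["wrist_force"].round(1),round(o["grip_width"],3))
T.append(T[-1]*0); cv2.imwrite("pics/m.png",np.vstack([np.hstack(T[:3]),np.hstack(T[3:6])]))
E
```

```text
time: 5.75
ee_pos: [0.6007, -0.151, 0.1768]
orientation: [3.141, -0.001, 0.063]
wrist_force: [-2.0, -2.3, 6.6]
grip_width: 0.363
time: 6.6
ee_pos: [0.599, -0.1235, 0.1778]
orientation: [3.141, -0.001, 0.062]
wrist_force: [-1.6, -2.1, 6.6]
grip_width: 0.368
time: 7.45
ee_pos: [0.5972, -0.0956, 0.1787]
orientation: [3.141, -0.001, 0.062]
wrist_force: [-2.1, -1.9, 6.2]
grip_width: 0.364
time: 8.3
ee_pos: [0.5955, -0.0675, 0.1797]
orientation: [3.141, -0.001, 0.062]
wrist_force: [-1.5, -1.5, 6.7]
grip_width: 0.364
wrist 4.85 [ 0.6042 -0.2063  0.1749] [-0.6  0.4  6.4] 0.366
scene 4.9 [ 0.6042 -0.2063  0.1749] [-1.2 -1.2  7.1] 0.361
wrist 5.75 [ 0.6007 -0.151   0.1768] [-2.  -2.3  6.6] 0.363
wrist 6.6 [ 0.599  -0.1235  0.1778] [-1.6 -2.1  6.6] 0.368
wrist 7.45 [ 0.5972 -0.0956  0.1787] [-2.1 -1.9  6.2] 0.364
wrist 8.3 [ 0.5955 -0.0675  0.1797] [-1.5 -1.5  6.7] 0.364
```

View pics/m.png

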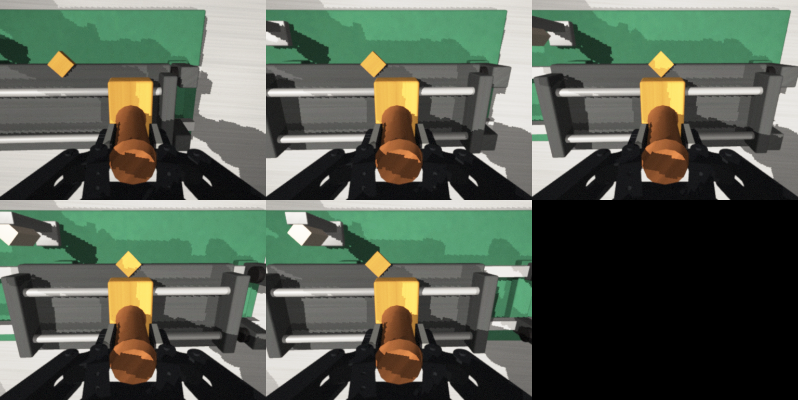

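```bash
cat >> h.py <<'E'
import pickle,glob
E0=np.array([.6042,-.2063,.1749])
def ptr(c,cc=0.):
    h=cv2.cvtColor(c["color"],cv2.COLOR_RGB2HSV)
    m=(h[...,0]>12)&(h[...,0]<32)&(h[...,1]>130)&(h[...,2]>90); m[:90]=0; m[143:]=0
    ys,xs=np.nonzero(m)
    if len(xs)<100: return None
    px=(np.median(xs),np.mean(ys)); return px, atz(c,px,.100+cc*.035)
def logs():
    out=[]
    for f in sorted(glob.glob("pics/L*.pkl")):
        n,o,c=pickle.load(open(f,"rb"))
        if n=="wrist":
            r=ptr(c)
            out.append((o["time"],(o["ee_pos"]-E0)@U, r[1]@U if r else np.nan, *(r[0] if r else (0,0))))
    a=np.array(out); 
    a[:,2]-=a[0,2]; return a
E
python3 - <<'E'
from h import *
print(logs().round(4))
n,o,c=pickle.load(open(sorted(glob.glob("pics/L*.pkl"))[0],"rb")); print(ptr(c))
for r in ctrl.trace("wrist","mark"): print(r["conf"],r["point"])
E
```

```text
[[ 4.850000e+00  0.000000e+00  0.000000e+00  1.160000e+02  1.224726e+02]
 [ 5.750000e+00  5.540000e-02 -1.000000e-04  2.060000e+02  1.224803e+02]
 [ 6.600000e+00  8.300000e-02  1.000000e-03  2.480000e+02  1.224776e+02]
 [ 7.450000e+00  1.110000e-01  2.970000e-02  2.470000e+02  1.225217e+02]
 [ 8.300000e+00  1.391000e-01  7.820000e-02  2.150000e+02  1.222300e+02]]
((np.float64(116.0), np.float64(122.47259259259259)), array([ 0.65855366, -0.11618394,  0.1       ]))
0.88 [93.1, 58.5]
```

```bash
H='[[0,0,0,0,0.2],[0,0,0,0,0.2],[0,0,0,0,0.2],[0,0,0,0,0.2],[0,0,0,0,0.2],[0,0,0,0,0.2],[0,0,0,0,0.2],[0,0,0,0,0.2]]'
for i in 1 2 3; do python3 log.py; done
python3 -m inch '[[0,0,0,0,0.2],[0,0,0,0,0.2],[0,0,0,0,0.2],[0,0,0,0,0.2],[0,0,0,0,0.2],[0,0,0,0,0.2],[0,0,0,0,0.2],[0,0,0,0,0.2]]' >/dev/null
python3 log.py
python3 -m inch '[[0,0,0,0,0.2],[0,0,0,0,0.2],[0,0,0,0,0.2],[0,0,0,0,0.2],[0,0,0,0,0.2],[0,0,0,0,0.2],[0,0,0,0,0.2],[0,0,0,0,0.2]]' >/dev/null
python3 log.py
cat > fit.py <<'E'
from h import *
from scipy.optimize import least_squares
def pcmd(L):
    # p(t) piecewise linear through logged arm positions
    return lambda t: np.interp(t,L[:,0],L[:,1])
def sim(m,off,p,t0,t1,c=0.,v=0.,dt=.005,slip=2.0,k=20.):
    ts=np.arange(t0,t1+dt,dt); C=[];V=[]
    for t in ts:
        C.append(c);V.append(v); s=p(t)+off-c; ds=(p(t+dt)-p(t))/dt-v
        a=(k*s+.3*ds-.4*v)/m-9.81*np.sin(np.radians(slip)); v+=a*dt; c+=v*dt
        if c<0: c=0;v=max(v,0)
    return ts,np.array(C),np.array(V)
def fit():
    L=logs(); 
    def res(x):
        ts,C,V=sim(x[0],x[1],pcmd(L),L[0,0],L[-1,0]); return (np.interp(L[:,0],ts,C)-L[:,2])*1e3
    r=least_squares(res,[4.,0.],x_scale=[1,.01],diff_step=1e-3); return L,r
if __name__=="__main__":
    L,r=fit(); print(L[:,:3].round(4)); print(r.x,r.fun.round(1))
    m,o=r.x; print("s_eq",m*9.81*np.sin(np.radians(2))/20,"T",2*np.pi*(m/20)**.5)
    w=[pickle.load(open(f,"rb")) for f in sorted(glob.glob("pics/L*.pkl"))]
    w=[x for x in w if x[0]=="wrist"][-1]; cv2.imwrite("pics/now.png",w[2]["color"][:,:,::-1])
    for q in ctrl.trace("wrist","mark")[:1]: print(q["conf"],q["point"])
E
python3 fit.py
```

```text
[[ 4.850e+00  0.000e+00  0.000e+00]
 [ 5.750e+00  5.540e-02 -1.000e-04]
 [ 6.600e+00  8.300e-02  1.000e-03]
 [ 7.450e+00  1.110e-01  2.970e-02]
 [ 8.300e+00  1.391e-01  7.820e-02]
 [ 8.400e+00  1.395e-01  8.250e-02]
 [ 8.450e+00  1.392e-01  8.410e-02]
 [ 8.500e+00  1.391e-01  8.590e-02]
 [ 9.350e+00  1.389e-01  7.620e-02]
 [ 1.020e+01  1.388e-01  4.800e-02]]
[4.40477561e+00 3.65568581e-03] [ 0.   0.1  0.1  0.4  0.4  0.1  0.2  0.  -0.3 -1.1]
s_eq 0.07540184367768868 T 2.94867403301496
0.6 [93.8, 59.9]
```

View pics/now.png

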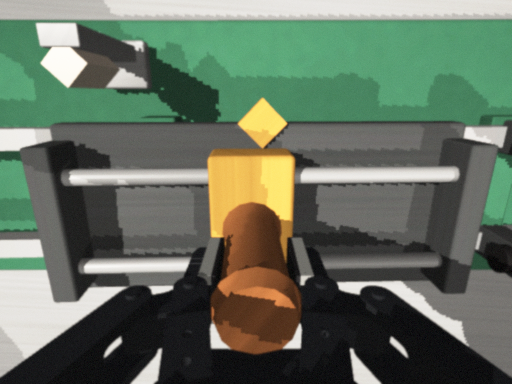

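The wrist view shows the pointer diamond at (262,122) and the index's white top at (66,67), its edge pointing at the carriage at (68,88). Next I plan the final push so the carriage ends without swinging.

Run:
```python
from fit import *
w=[pickle.load(open(f,"rb")) for f in sorted(glob.glob("pics/L*.pkl"))]
w=[x for x in w if x[0]=="wrist"][-1]; c=w[2]
L,r=fit(); m,off=r.x; seq=m*9.81*np.sin(np.radians(2))/20
px,P=ptr(c)
for z in(.112,.117): print("mark c:", (atz(c,(68,88),z)-P)@U+L[-1,2])
ct=.5*sum((atz(c,(68,88),z)-P)@U for z in(.112,.117))+L[-1,2]; ct=.5*(ct+.152)
pt=ct+seq-off; p0=L[-1,1]; tnow=ctrl.get_obs()["time"]; print("ct",ct,"dp",pt-p0,"t",tnow)
ts,C,V=sim(m,off,pcmd(L),L[0,0],tnow); c0,v0=C[-1],V[-1]
n=5
def prof(x): 
    d=np.r_[x,0]; d[-1]=pt-p0-x.sum(); kt=tnow+.8*np.arange(n+1); kp=p0+np.r_[0,np.cumsum(d)]
    return d,lambda t:np.interp(t,kt,kp)
def res(x):
    d,p=prof(x); _,C,V=sim(m,off,p,tnow,tnow+.8*n,c0,v0)
    return np.r_[(C[-1]-ct)*1e3*3,V[-1]*(m/20)**.5*3e3,d*1e3*.02]
s=least_squares(res,np.full(n-1,(pt-p0)/n),x_scale=.01)
d,p=prof(s.x); _,C,V=sim(m,off,p,tnow,tnow+.8*n+3,c0,v0)
print((d*1e3).round(1), "end",C[int(.8*n/.005)],V[int(.8*n/.005)],"range",C.min(),C.max())
```

```text
mark c: 0.16074840338849297
mark c: 0.1579291194670282
ct 0.1556693807138803 dp 0.08861814100971882 t 10.3
[ 8.8 28.1 31.8  8.8 11.1] end 0.15566961342947425 1.807210953936648e-06 range 0.04686272064452585 0.15567022587928378
```

```bash
python3 -m inch '[[0,-1.1,0,0,0.2],[0,-2.2,-0.1,0,0.2],[0,-3.3,-0.1,0,0.2],[0,-4.4,-0.2,0,0.2],[0,-5.5,-0.2,0,0.2],[0,-6.6,-0.2,0,0.2],[0,-7.7,-0.3,0,0.2],[0,-8.8,-0.3,0,0.2]]' >/dev/null
python3 -m inch '[[0,-3.5,-0.1,0,0.2],[0,-7,-0.2,0,0.2],[0,-10.5,-0.4,0,0.2],[0,-14,-0.5,0,0.2],[0,-17.5,-0.6,0,0.2],[0,-21,-0.7,0,0.2],[0,-24.5,-0.9,0,0.2],[0,-28,-1,0,0.2]]' >/dev/null
python3 -m inch '[[0,-4,-0.1,0,0.2],[0,-8,-0.3,0,0.2],[0,-12,-0.4,0,0.2],[0,-16,-0.6,0,0.2],[0,-20,-0.7,0,0.2],[0,-24,-0.8,0,0.2],[0,-28,-1,0,0.2],[0,-32,-1.1,0,0.2]]' >/dev/null
python3 -m inch '[[0,-1.1,0,0,0.2],[0,-2.2,-0.1,0,0.2],[0,-3.3,-0.1,0,0.2],[0,-4.4,-0.2,0,0.2],[0,-5.5,-0.2,0,0.2],[0,-6.6,-0.2,0,0.2],[0,-7.7,-0.3,0,0.2],[0,-8.8,-0.3,0,0.2]]' >/dev/null
python3 -m inch '[[0,-1.4,0,0,0.2],[0,-2.8,-0.1,0,0.2],[0,-4.2,-0.1,0,0.2],[0,-5.5,-0.2,0,0.2],[0,-7,-0.2,0,0.2],[0,-8.3,-0.3,0,0.2],[0,-9.7,-0.3,0,0.2],[0,-11,-0.4,0,0.2]]'
python3 log.py
python3 -m inch '[[0,0,0,0,0.2],[0,0,0,0,0.2],[0,0,0,0,0.2],[0,0,0,0,0.2],[0,0,0,0,0.2],[0,0,0,0,0.2],[0,0,0,0,0.2],[0,0,0,0,0.2]]' >/dev/null
python3 log.py
python3 - <<'E'
from h import *
print(logs()[-3:].round(4))
n,o,c=pickle.load(open(sorted(glob.glob("pics/L*.pkl"))[-1],"rb"))
cv2.imwrite("pics/f1.png",cv2.resize(c["color"][:200,100:400,::-1],None,fx=2.6,fy=2.6,interpolation=cv2.INTER_CUBIC))
E
```

```text
time: 14.3
ee_pos: [0.5899, 0.0209, 0.1828]
orientation: [-3.142, -0.001, 0.062]
wrist_force: [-1.0, -2.1, 5.2]
grip_width: 0.36
[[1.020000e+01 1.388000e-01 4.800000e-02 2.620000e+02 1.223983e+02]
 [1.430000e+01 2.277000e-01 1.569000e-01 2.310000e+02 1.225732e+02]
 [1.515000e+01 2.276000e-01 1.555000e-01 2.330000e+02 1.225349e+02]]
```

View pics/f1.png

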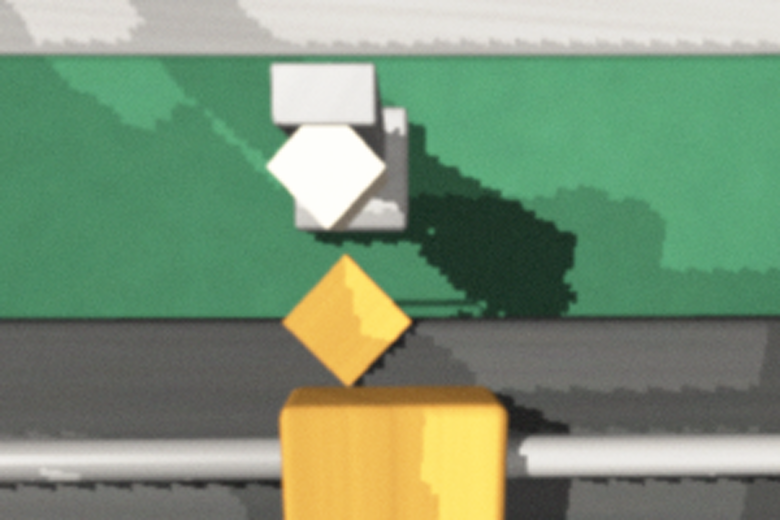

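The carriage is nearly still. The pointer tip is at x=346 and the index edge at x=330 in the zoomed view, so it sits a few mm low. I'll compute the rest.

```bash
python3 log.py
python3 - <<'E'
from h import *
F=sorted(glob.glob("pics/L*.pkl")); n,o,c=pickle.load(open(F[-2],"rb"))
h=.3
tip=atz(c,(100+346/2.6-h,255/2.6-h),.1054)
for z in(.112,.117): print((atz(c,(100+330/2.6-h,229/2.6-h),z)-tip)@U)
print(logs()[-2:].round(4),ctrl.get_obs()["time"])
E
```

```text
0.003051130147054391
0.0026154131331065306
[[1.515000e+01 2.276000e-01 1.555000e-01 2.330000e+02 1.225349e+02]
 [1.520000e+01 2.276000e-01 1.555000e-01 2.330000e+02 1.225388e+02]] 15.25
```

```bash
python3 -m inch '[[0,-1.4,0,0,0.2],[0,-1.4,0,0,0.2],[0,-1.4,0,0,0.2],[0,-1.4,0,0,0.2],[0,-1.4,0,0,0.2],[0,-1.4,0,0,0.2],[0,-1.4,0,0,0.2],[0,-1.4,0,0,0.2]]' >/dev/null
python3 -m inch '[[0,0,0,0,0.2],[0,0,0,0,0.2],[0,0,0,0,0.2],[0,0,0,0,0.2],[0,0,0,0,0.2],[0,0,0,0,0.2],[0,0,0,0,0.2],[0,-1.4,-0.1,0,0.2]]' >/dev/null
python3 log.py
for i in 1 2 3 4 5 6 7 8; do python3 -m inch '[[0,0,0,0,0.2],[0,0,0,0,0.2],[0,0,0,0,0.2],[0,0,0,0,0.2],[0,0,0,0,0.2],[0,0,0,0,0.2],[0,0,0,0,0.2],[0,0,0,0,0.2]]' >/dev/null; python3 log.py; done
python3 log.py scene
python3 - <<'E'
from h import *
print(logs()[-10:,:3].round(4))
F=sorted(glob.glob("pics/L*.pkl")); n,o,c=pickle.load(open(F[-2],"rb")); s=pickle.load(open(F[-1],"rb"))[2]
A=cv2.resize(c["color"][:200,100:400,::-1],(600,400),interpolation=cv2.INTER_CUBIC)
B=cv2.resize(s["color"][150:350,200:300,::-1],(200,400)); B=s["color"][180:280,290:340,::-1]; B=cv2.resize(B,(200,400),interpolation=cv2.INTER_CUBIC)
cv2.imwrite("pics/f2.png",np.hstack([A,B])); print(o["wrist_force"],o["ee_pos"],o["grip_width"])
E
```

```text
[[15.2     0.2276  0.1555]
 [16.85    0.2302  0.1597]
 [17.7     0.2304  0.1583]
 [18.55    0.2304  0.159 ]
 [19.4     0.2304  0.1596]
 [20.25    0.2304  0.159 ]
 [21.1     0.2304  0.159 ]
 [21.95    0.2304  0.1596]
 [22.8     0.2304  0.1596]
 [23.65    0.2304  0.159 ]]
[-2.31942773 -2.84332966  6.01562597] [0.58974489 0.02361526 0.18290618] 0.36288578672190747
```

View pics/f2.png

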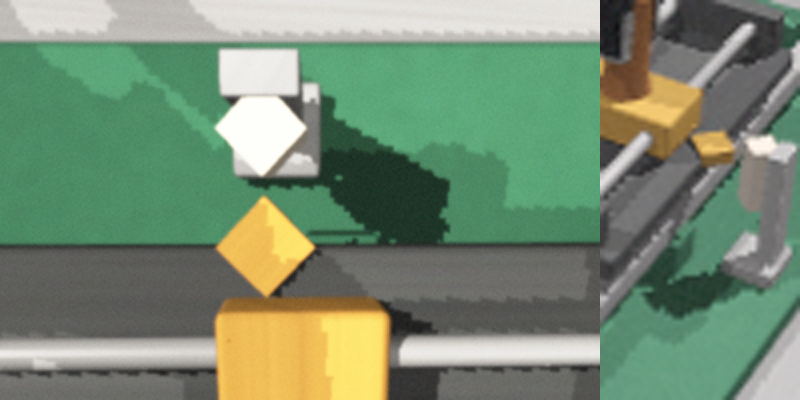

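The pointer tip (264) and index edge (263) now agree. The carriage has held still within 1 mm for about 7 s, so I'm handing in.

```bash
python3 -c "
from workcell import ctrl
print(ctrl.get_obs()['time']); print(ctrl.hand_in())"
```

```text
23.75
the job is handed in; nothing more can be done
None
```

I gripped the post and pushed the carriage up through the spring until its pointer stood level with the index. I handed the job in at 23.75 s with the post still held; the system gives no verdict.

- **How I got there:** I watched the first swing with the wrist camera and worked out the carriage mass, about 4.4 kg. I used that to time the main push so the carriage arrived almost without swinging, then added a 2.8 mm correction.
- **At the index:** in the last wrist picture the pointer tip and the index edge agree to about 1 pixel, under 1 mm. The carriage travel stayed at 0.158–0.160 m from 16.85 to 23.65 s.
- **Spring and end stop:** the spring was pushed in about 75 mm. The highest carriage travel I measured was 0.160 m, well below the 0.269 m limit.
- **Bystanders:** I kept the arm clear of the dial gauge and the cap nut, but I did not measure them again at the end.
- **Disagreement between cameras:** the first estimate from the scene and side cameras put the index at 0.152 m of travel, about 7 mm lower than the close-up wrist view. I went with the wrist view, because it shows pointer and index side by side.

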